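Run a tacky display block into the bay of its drying carrier and shut the gate

TASK

The blue display block has just been varnished and is still tacky, so it must not be picked up: with the fingertips, push it by its bare wooden end down the bay of the drying carrier until it is fully home against the rubber bumpers, without the block touching either guide rail and without the robot touching the varnish or the brass pins. Then push the gate shut across the mouth behind it, so that the carrier can be lifted onto the drying trolley. Leave everything else as it stands.

Things in the scene. Friction and masses are not known exactly. Their poses are not given: they have to be found in the camera images.
- carrier: Drying carrier, immovable: grey-topped plywood board, top 18 mm above the worktop. x points from the open loading end into the bay (roughly to the robot's right), y across it away from the robot, z up; origin on the worktop under the middle of the bay's mouth. The board runs from x = -235 to +175 mm and is 140 mm wide. A 12 mm steel post, 22 mm high, stands at x = -2, y = -60 mm beside the shut gate's tip.
- bay_mouth (a point): Middle of the bay's mouth, on the carrier's board (carrier x = 0, y = 0). Axes as the carrier's.
- bay_end (a point): Point on the board, on the bay's middle line, straight below the faces of the two rubber bumpers (carrier x = 128 mm; bumpers at y = +20 and -20 mm, 17 mm above the board). The front of a block fully home touches them: its centre is then at carrier x = 68 mm.
- rail_far: Bare aluminium guide rail on the carrier's +y side, fixed to it; origin and axes are the carrier's. It runs from x = 0 to 148 mm, its inner face stands at y = +40 mm, it is 8 mm thick and its top is 22 mm above the board.
- rail_near: The same guide rail on the carrier's -y side (nearer to the robot), inner face at y = -40 mm, so that the bay is 80 mm wide; origin and axes are the carrier's.
- block: Display block with a blue varnished body, 120 mm long (x), 60 wide (y), 60 high, 0.3 to 0.55 kg, standing on the carrier's board before the bay, roughly in line with it. Origin: centre of its underside; x points towards the bay. The outer 6 mm at each end is a bare light-wood plate, its whole face free to touch. It slides with friction (coefficient about 0.5 to 0.7).
- block_end (a point): Middle of the bare wooden end face to push on, 60 mm behind the block's centre and 36 mm above the board; the face is 60 mm wide and 60 mm high. Axes as the block's.
- coat: Varnished body of the block, fixed to it (same origin and axes): 108 mm long, 60 wide, from 6 to 60 mm above the underside, with two brass pins (6 mm thick, 20 mm high) on its top, on the middle line 22 mm before and behind the centre. Not to be touched.
- gate (a joint): Gate: flat aluminium arm 114 mm long, 10 mm thick, 11 to 25 mm above the board, on an upright hinge at carrier x = -11, y = +62 mm. 0 rad = shut, straight across the mouth along the carrier's -y; grows as it swings out over the loading end (1.57 = along the carrier's -x). Starts at 1.75 to 2.15, stays where it is left, needs about 0.5 N at the knob; stops at 0 and 2.4.
- gate_knob (a point): Centre of the black round knob (17 mm thick, 24 mm high, its top 55 mm above the board) that stands on the gate 85 mm from the hinge.
- gate_hinge (a point): Point on the gate's hinge axis, at the height of the knob's centre.
- cream_pot: Bystander: round cream pot with a tan lid, 65 mm wide, 29 mm high; origin at the centre of its underside.
- amber_bottle: Bystander: brown glass bottle with a black cap, 59 mm wide, 114 mm high; origin at the centre of its underside.
- swab_jar: Bystander: glass jar of swabs, 111 mm wide, 101 mm high; origin at the centre of its underside.
- brush: Bystander: varnish brush, 157 mm long, lying behind the carrier.
- tape: Bystander: roll of masking tape lying flat, 104 mm wide, 25 mm high.
- polish_tin: Bystander: flat round tin with a dark blue-green lid, 64 mm wide, 24 mm high.

How it is judged:
By the outcome, as a careful person would: the job done as asked, in the order asked, and still so for the second after the job is handed in, with the robot touching nothing.
It also fails if it takes over 72 s, if anything falls off the work surface, if the arm or the gripper's body presses on something with over 40 N, if the wrist force passes 120 N, or if a joint passes its speed limit or range.

ROBOT

A 6-joint arm with a two-finger parallel gripper is mounted at the origin on a cart in front of the work surface, level with it; the furniture and walls round the work are solid. World frame = base frame: x ahead of the robot, y to its left, z up, the work surface at z = 0. Lengths are in mm, angles in rad, forces in N, time in s.
With the tool pointing down it reaches from about 325 to 875 mm from the base axis. Payload 4.4 kg.
Tool frame: the origin (TCP) lies on the centre line of the jaws, within the pads' length; the fingertips stand ahead of it and the grasp point (between the pads) lies 6 mm ahead of it (ctrl.tcp_to_tips is the z of the fingertips in the tool frame, in mm); z points along the fingers, y is the direction in which the jaws open and shut (so a half turn about z gives the same grasp; the last joint's range is limited). The gripper opens to 85 mm and grips with 20 to 120 N. Pads are 22 mm wide; open, the fingers measure 114 mm over their backs; the gripper's body (76 mm by 85 mm) begins 54 mm behind the grasp point. The pads swing forward as they close: fully open they stand 13 mm farther back than shut.
Start: joints at [0.972, 0.207, 1.542, -0, 1.393, -0.15], TCP at [249.493, 518.055, 256.282] pointing down, gripper open.
Joint ranges: [-2.73, 2.73], [-0.86, 2.22], [0.23, 2.46], [-1.11, 4.25], [0.08, 2.63], [-2.82, 2.82]. Speed limits (rad/s): [2.79, 2.79, 3.14, 3.14, 3.14, 3.14].

INTERFACE

Orientations are given as a 3x3 rotation matrix whose columns are the frame's x, y, z axes.
In Python, from plant import ctrl, sensors, optics gives the robot as it stands. Calls block until the motion is done:
- ctrl.move_ptp(position, orientation): joint-space move of the TCP to a pose.
- ctrl.move_l(position, rot=None, vel=150, threshold=None): straight line of the TCP; rot=None keeps the orientation; vel is the mean speed in mm/s. With threshold (N) it stops when the force on the tool has changed by that much, and returns True; else False.
- ctrl.set_joints(angles): joint-space move.
- ctrl.gripper_to(opening, force=None): finger opening in mm; force is the grip in N (None keeps the last); returns when the fingers have stopped.
- ctrl.hold(seconds).
- ctrl.solve_ik(position, orientation): joint angles nearest the present ones, or None.
- sensors.read_state(): the state.
- optics.grab_frame(name): name is "scene" or "top" or "wrist"; returns (picture, depth): 384x512x3 uint8, red, green, blue; 384x512 float32, mm along the optical axis (not along the pixel's ray), 0 where there is no reading.
- optics.camera_params(name): a dict with "mtx" (3x3 intrinsics, pixels), "k1" (the pictures are not rectified: a ray, as slopes to the right and down, at radius r is drawn at 1 + k1 r^2 times it, then the intrinsics apply), "R" (3x3) and "t" (3): a world point X has camera coordinates R X + t; the wrist camera has in their place "T_tool_cam" (4x4, takes a point from camera to tool coordinates, whose origin is the TCP and whose axes are the flange's). Camera axes: x right, y down, z forward; pixel columns grow to the right and rows downward; lengths in mm; the calibration is good to about 2 mm. A picture is of the moment at which its call begins: read the wrist's pose just before it. camera_params takes no time and is no camera call.
A pose or a line that the arm cannot do raises ctrl.MotionError and nothing moves.
- ctrl.finish_job(): hands the job in, once; it reports no verdict.
The state is a dict: "t": time; "q": joint angles; "qvel": joint speeds; "tau": joint torques, N m; "eef_pos": TCP position; "eef_rot": TCP orientation; "force": force on the tool from outside, world axes, zero at the start; "wrist_torque": the same for the moment, N m; "grip_width": finger opening in mm.
Only numpy, scipy, OpenCV 4.12 (cv2) and the standard library are available. Lean on these libraries where they do the work, as an engineer would, in place of code of your own. Each camera call takes 0.05 s, during which the arm holds its last target. There are 200 camera calls.

## Working session

There is one attempt and no reset: what is moved stays moved. The work goes in short steps, each a Python script; the robot and the scene stay as the last script left them, time stands still between calls to the robot, and variables do not carry over. Pictures are saved under pics/ and viewed, about 8 in all and at most 12, crops included, and the job is handed in when it is done.

```bash
ls; mkdir -p pics; python3 - <<'E'
from plant import ctrl,sensors,optics
import cv2,numpy as np,pickle
d={}
for n in("scene","top"):
    p,z=optics.grab_frame(n);c=optics.camera_params(n);d[n]=(p,z,c)
    cv2.imwrite(f"pics/{n}0.png",p[...,::-1]);print(n,c['mtx'].tolist(),c['k1'],(-c['R'].T@c['t']).round(),c['R'][2].round(2))
pickle.dump(d,open('f0.pkl','wb'))
print(ctrl.tcp_to_tips,sensors.read_state()['t'],sensors.read_state()['eef_rot'].round(3).tolist(),optics.camera_params('wrist')['T_tool_cam'].round(2).tolist())
E
```

```text
pics
scene [[487.9203985832451, 0.0, 258.98310545602214], [0.0, 487.9203985832451, 205.16534788972973], [0.0, 0.0, 1.0]] -0.17406703448045688 [ 236. -652.  911.] [ 0.28  0.6  -0.75]
top [[409.9279833277923, 0.0, 263.92879801302854], [0.0, 409.9279833277923, 188.11045466593916], [0.0, 0.0, 1.0]] -0.03491600655228072 [ 333.   -3. 1096.] [ 0.19 -0.01 -0.98]
25.0 0.1 [[-0.901, 0.434, -0.001], [0.434, 0.901, -0.002], [0.0, -0.002, -1.0]] [[0.0, -0.95, -0.32, 81.57], [1.0, 0.0, -0.0, 0.21], [0.0, -0.32, 0.95, -118.22], [0.0, 0.0, 0.0, 1.0]]
```

View pics/top0.png

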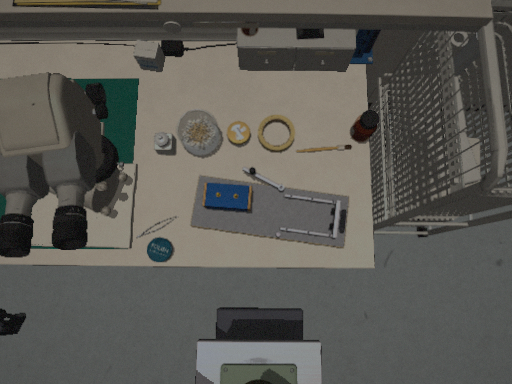

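View pics/scene0.png

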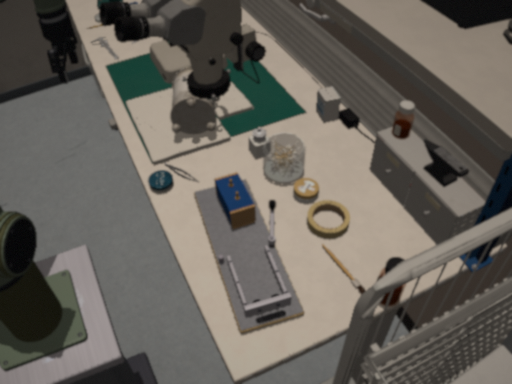

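The top view shows the carrier at (192–350, 178–245) px, with the blue block at (228,196), the knob at (252,171), the hinge at about (281,188) and the bumpers at about (337,218). Next I'll measure these.

```bash
cat > h.py <<'E'
import numpy as np,cv2
def pose(c,st=None):
    if 'R' in c: return c['R'].T,-c['R'].T@c['t']   # cam->world
    T=c['T_tool_cam'];R=st['eef_rot'];return R@T[:3,:3],R@T[:3,3]+np.array(st['eef_pos'])
def rays(uv,c,st=None):
    uv=np.asarray(uv,float).reshape(-1,1,2)
    # drawn = ray*(1+k1 r^2): the cv2 model
    n=cv2.undistortPoints(uv,c['mtx'],np.array([c['k1'],0,0,0.])).reshape(-1,2)
    R,o=pose(c,st);return o,np.c_[n,np.ones(len(n))]@R.T
def cast(uv,z,c,st=None):
    o,d=rays(uv,c,st);return o+d*((z-o[2])/d[:,2])[:,None]
def proj(X,c,st=None):
    R,o=pose(c,st);p=(np.atleast_2d(X)-o)@R
    return cv2.projectPoints(p.reshape(-1,1,3),np.zeros(3),np.zeros(3),c['mtx'],np.array([c['k1'],0,0,0.]))[0].reshape(-1,2)
def cloud(z,c,st=None):
    v,u=np.mgrid[:z.shape[0],:z.shape[1]];o,d=rays(np.c_[u.ravel(),v.ravel()],c,st)
    P=o+d*z.ravel()[:,None];P[z.ravel()==0]=np.nan;return P.reshape(*z.shape,3)
def blobs(m,amin=30):
    n,l,s,c=cv2.connectedComponentsWithStats(m.astype(np.uint8));return [(l==i,s[i],c[i]) for i in range(1,n) if s[i,4]>=amin]
E
cat > a.py <<'E'
from h import *;import pickle
d=pickle.load(open('f0.pkl','rb'))
p,z,c=d['top'];P=cloud(z,c);hsv=cv2.cvtColor(p,cv2.COLOR_RGB2HSV)
print('table z',np.nanmedian(P[250:262,200:340,2]),'board z',np.nanmedian(P[212:225,260:275,2]))
sub=np.zeros(z.shape,bool);sub[165:255,180:360]=1
blue=sub&(hsv[...,0]>100)&(hsv[...,0]<125)&(hsv[...,1]>150)
m,s,ce=max(blobs(blue),key=lambda b:b[1][4]);print('blue',s,ce,cast([ce],78,c).round(1),'zmed',np.nanmedian(P[m][:,2]))
r=cv2.minAreaRect(np.argwhere(m)[:,::-1].astype(np.float32));print(cast(cv2.boxPoints(r),78,c).round(1).tolist())
# tall raised area: depth-based block top
t=sub&(abs(P[...,2]-78)<8);m=max(blobs(t),key=lambda b:b[1][4])[0]
r=cv2.minAreaRect(P[m][:,:2].astype(np.float32));print('top by depth',r)
bd=sub&(P[...,2]>10)&(P[...,2]<26)&(hsv[...,1]<60)
m=max(blobs(bd),key=lambda b:b[1][4])[0];r=cv2.minAreaRect(cast(np.argwhere(m)[:,::-1],18,c)[:,:2].astype(np.float32));print('board',r,cv2.boxPoints(r).round(1).tolist())
blk=sub&(hsv[...,2]<45)
for m,s,ce in blobs(blk,8):print('dark',s,ce.round(1),cast([ce],73,c).round(1),np.nanmedian(P[m][:,2]))
cv2.imwrite('pics/crop.png',cv2.resize(p[160:260,180:360,::-1],None,fx=4.4,fy=4.4,interpolation=cv2.INTER_CUBIC))
E
python3 a.py
```

```text
table z -0.4448837623402824 board z 17.18364137913818
blue [205 183  44  28 930] [226.59677419 196.28602151] [[508.9  84.2  78. ]] zmed 77.30776382775304
[[480.7, 138.5, 78.0], [543.6, 135.9, 78.0], [536.2, 30.3, 78.0], [473.5, 34.1, 78.0]]
top by depth ((510.80084228515625, 85.42176055908203), (120.10885620117188, 60.336483001708984), 86.03164672851562)
board ((480.0445556640625, -25.705810546875), (408.4068603515625, 139.62969970703125), 82.26201629638672) [[383.3999938964844, -218.60000610351562], [521.7000122070312, -237.39999389648438], [576.7000122070312, 167.1999969482422], [438.3999938964844, 186.0]]
dark [250 168   5   7  30] [252.  170.9] [[576.4  21.1  73. ]] 71.22996270481156
dark [205 206  44   6 105] [227.  208.6] [[478.4  83.   73. ]] 56.946045780014856
dark [331 208   4   7  23] [332.7 211.3] [[ 473.7 -183.4   73. ]] 41.67457487922343
dark [339 210   7  23 105] [342.2 220.9] [[ 449.4 -206.9   73. ]] 17.51363352746057
dark [329 223   5   7  21] [331. 226.] [[ 436.4 -178.3   73. ]] 41.6758717545606
```

View pics/crop.png

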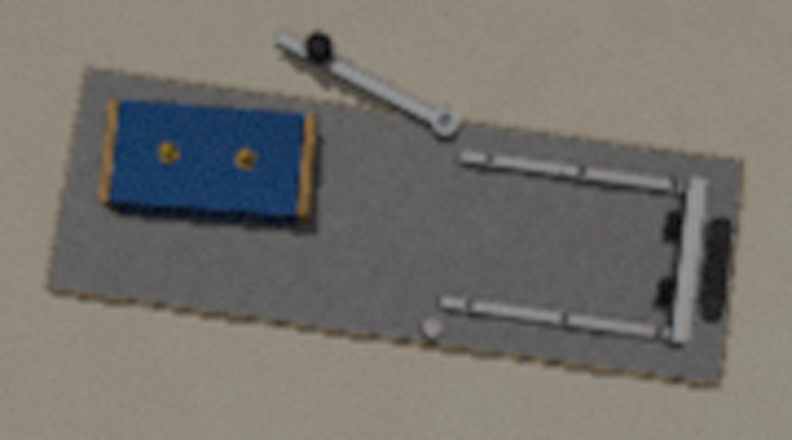

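The crop shows the block with its bare ends at x≈108 and 308 px (crop), the knob at (319,47), the hinge ring at (446,120), the rails, the post at (431,326) and the bumpers at (672,225/292). The measured sizes match (board 408x140, block 120x60). Next come obstacle heights along the approach, and IK.

```bash
cat >> h.py <<'E'
ux=np.array([-55,-404.6,0]);ux/=np.linalg.norm(ux);uy=np.array([-ux[1],ux[0],0])
O=np.array([480.04,-25.7,0])+30*ux
def W(x,y,z=0): return O+x*ux+y*uy+np.array([0,0,z])
def C(p): q=np.asarray(p)-O;return np.array([q@ux,q@uy,q[2] if len(q)>2 else 0])
def tool(a,s=1):  # tool x at angle a (carrier frame) times s, z down
    x=s*(np.cos(a)*ux+np.sin(a)*uy);z=np.array([0,0,-1.]);return np.c_[x,np.cross(z,x),z]
E
python3 - <<'E'
from h import *;import pickle
from plant import ctrl,sensors
d=pickle.load(open('f0.pkl','rb'))
H=np.zeros((14,18))
for n in('top','scene'):
    P=cloud(d[n][1],d[n][2]).reshape(-1,3);P=P[~np.isnan(P[:,0])]
    i=((P[:,0]-150)//50).astype(int);j=((P[:,1]+250)//50).astype(int);k=(i>=0)&(i<14)&(j>=0)&(j<18)
    np.maximum.at(H,(i[k],j[k]),P[k,2])
print('cols y=',list(range(-250,650,50)))
for r in range(14):print(150+50*r,H[r].round().astype(int).tolist())
np.set_printoptions(precision=2,suppress=True)
print(C([510.8,85.4,0]),C([576.4,21.1,0]))
b=np.radians(3.8)
for s in(1,-1):
  for x,y,z,a in[(-270,7,160,b),(-250,7,65,b),(-3,0,65,0),(-3,0,160,0),(-150,0,250,0)]:
    print(s,(x,y,z),ctrl.solve_ik(W(x,y,z),tool(a,s)))
  for g in(1.9,1.2,.6,0):
    print('gate',g,ctrl.solve_ik(W(-11-85*np.sin(g),62-85*np.cos(g),80),tool(g+0,s)))
E
```

```text
cols y= [-250, -200, -150, -100, -50, 0, 50, 100, 150, 200, 250, 300, 350, 400, 450, 500, 550, 600]
150 [0, 0, 0, 1, 0, 2, 1, 1, 0, 0, 0, 545, 542, 0, 0, 0, 0, 0]
200 [0, 0, 0, 0, 0, 0, 0, 0, 0, 0, 0, 0, 0, 344, 466, 463, 0, 0]
250 [0, 0, 0, 0, 0, 0, 0, 0, 0, 0, 0, 0, 0, 0, 462, 444, 333, 0]
300 [4, 5, 6, 6, 6, 5, 6, 4, 6, 26, 26, 5, 412, 427, 4, 6, 6, 5]
350 [22, 22, 21, 6, 5, 6, 6, 6, 6, 27, 453, 456, 456, 455, 19, 20, 23, 19]
400 [51, 52, 44, 44, 42, 23, 22, 22, 21, 27, 444, 448, 442, 444, 21, 21, 22, 20]
450 [52, 51, 23, 23, 23, 82, 82, 83, 23, 8, 428, 440, 440, 441, 119, 21, 23, 21]
500 [51, 51, 44, 50, 46, 82, 101, 101, 24, 5, 386, 454, 457, 459, 144, 141, 115, 21]
550 [5, 6, 5, 6, 46, 76, 22, 22, 21, 5, 5, 473, 476, 476, 143, 148, 0, 0]
600 [5, 7, 11, 26, 25, 7, 5, 90, 90, 80, 73, 475, 476, 477, 40, 18, 0, 0]
650 [72, 14, 13, 30, 29, 34, 34, 90, 100, 95, 86, 458, 466, 291, 20, 22, 20, 0]
700 [518, 517, 517, 518, 518, 517, 517, 516, 542, 541, 532, 532, 533, 517, 20, 19, 19, 8]
750 [517, 517, 518, 518, 517, 517, 517, 516, 516, 6, 5, 8, 516, 515, 8, 118, 12, 11]
800 [517, 517, 517, 517, 517, 517, 5, 5, 6, 5, 5, 6, 10, 12, 8, 9, 9, 9]
[-144.23   15.51    0.  ] [-89.35  89.18   0.  ]
1 (-270, 7, 160) None
1 (-250, 7, 65) None
1 (-3, 0, 65) None
1 (-3, 0, 160) None
1 (-150, 0, 250) None
gate 1.9 [-0.11  0.41  1.67 -0.    1.05  1.27]
gate 1.2 [-0.11  0.31  1.82 -0.    1.01  1.97]
gate 0.6 [-0.17  0.23  1.93 -0.    0.98  2.5 ]
gate 0 None
-1 (-270, 7, 160) [ 0.23  0.27  1.67 -0.    1.2   0.3 ]
-1 (-250, 7, 65) [ 0.2   0.39  1.75 -0.    1.    0.27]
-1 (-3, 0, 65) [-0.29  0.26  1.92 -0.    0.95 -0.16]
-1 (-3, 0, 160) [-0.29  0.11  1.87 -0.    1.16 -0.16]
-1 (-150, 0, 250) [ 0.01  0.06  1.72 -0.    1.36  0.15]
gate 1.9 [-0.11  0.41  1.67 -0.    1.05 -1.87]
gate 1.2 [-0.11  0.31  1.82 -0.    1.01 -1.17]
gate 0.6 [-0.17  0.23  1.93 -0.    0.98 -0.64]
gate 0 [-0.28  0.19  1.97 -0.    0.98 -0.15]
```

```bash
python3 - <<'E'
from h import *;import pickle
from plant import ctrl,sensors
d=pickle.load(open('f0.pkl','rb'));np.set_printoptions(precision=2,suppress=True)
P=np.vstack([cloud(d[n][1],d[n][2]).reshape(-1,3) for n in('top','scene')])
P=P[(P[:,2]>110)&(P[:,1]>50)&(P[:,0]>50)];r=np.hypot(P[:,0],P[:,1]);a=np.arctan2(P[:,1],P[:,0])
for k in np.arange(0,1.5,.1):
    m=(a>=k)&(a<k+.1)&(r<900)
    if m.sum():
        o=np.argsort(r[m])[[0,len(r[m])//50,len(r[m])//10,len(r[m])//3]];print(k.round(1),m.sum(),P[m][o].round().astype(int).tolist())
R=sensors.read_state()['eef_rot']
for rr in(340,370,400):
  print(rr,ctrl.solve_ik([rr*np.cos(1.12),rr*np.sin(1.12),256],R))
cv2.imwrite('pics/c2.png',cv2.resize(d['scene'][0][0:230,60:320,::-1],None,fx=3,fy=2.6))
E
```

```text
0.0 621 [[727, 58, 500], [729, 51, 491], [730, 53, 498], [732, 56, 514]]
0.1 1570 [[729, 76, 503], [730, 75, 509], [732, 74, 469], [731, 112, 500]]
0.2 1373 [[727, 148, 471], [729, 151, 477], [731, 151, 463], [732, 180, 495]]
0.3 1370 [[729, 227, 515], [728, 237, 513], [730, 245, 501], [730, 267, 513]]
0.4 4641 [[589, 321, 398], [599, 327, 366], [609, 329, 354], [641, 310, 339]]
0.5 11825 [[439, 299, 414], [459, 311, 415], [497, 302, 384], [551, 319, 436]]
0.6 7110 [[369, 281, 419], [378, 285, 435], [396, 291, 405], [457, 324, 424]]
0.7 3360 [[362, 305, 407], [361, 322, 413], [376, 326, 419], [408, 396, 438]]
0.8 1018 [[355, 376, 422], [353, 381, 411], [360, 380, 438], [351, 402, 406]]
1.0 985 [[228, 442, 312], [229, 448, 327], [234, 455, 310], [249, 482, 320]]
1.1 1678 [[156, 346, 545], [207, 455, 320], [224, 451, 320], [237, 465, 296]]
340 [ 0.86 -0.34  2.05 -0.    1.43 -0.26]
370 [ 0.89 -0.26  2.   -0.    1.41 -0.24]
400 [ 0.9  -0.18  1.94 -0.    1.39 -0.22]
```

View pics/c2.png

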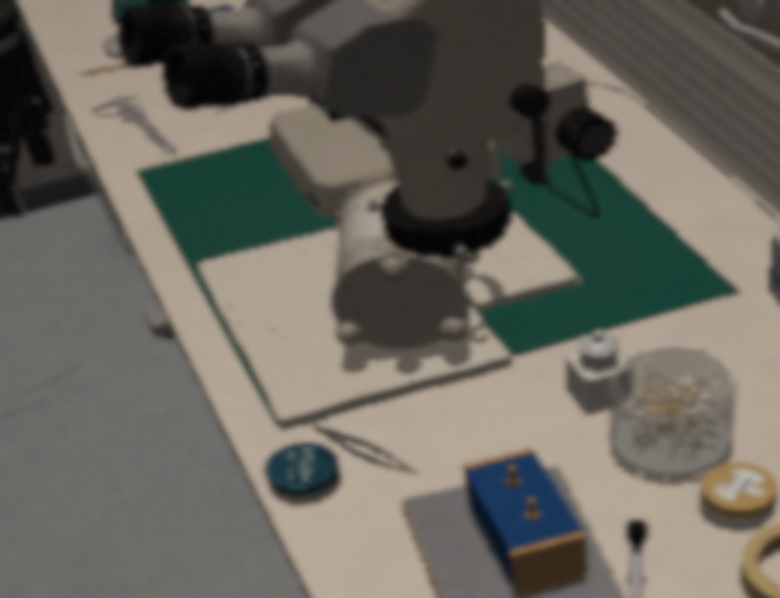

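The crop shows a stereo microscope standing at upper left of the carrier. Its eyepieces are near r≈465 mm, and its drum-shaped nose, at about (400,290) px, hangs near the loading end. I'll check its clearance to the camera and wrist.

```bash
python3 - <<'E'
from h import *;import pickle
d=pickle.load(open('f0.pkl','rb'))
P=np.vstack([cloud(d[n][1],d[n][2]).reshape(-1,3) for n in('top','scene')])
P=P[(P[:,1]>190)&(P[:,1]<420)&(P[:,0]>330)&(P[:,0]<640)]
for lo in range(50,480,40):
    m=(P[:,2]>=lo)&(P[:,2]<lo+40)
    if m.sum():Q=P[m];print(lo,m.sum(),'ymin',np.percentile(Q[:,1],[0,2,10]).round(),'x',np.percentile(Q[:,0],[2,50,98]).round(), 'x at ymin',Q[np.argsort(Q[:,1])[:3]].round().tolist())
E
```

```text
50 1016 ymin [190. 349. 360.] x [466. 526. 578.] x at ymin [[639.0, 190.0, 58.0], [638.0, 190.0, 74.0], [639.0, 191.0, 54.0]]
90 686 ymin [364. 368. 374.] x [472. 512. 594.] x at ymin [[579.0, 364.0, 96.0], [576.0, 365.0, 100.0], [577.0, 365.0, 106.0]]
130 540 ymin [330. 334. 344.] x [492. 520. 606.] x at ymin [[582.0, 330.0, 170.0], [586.0, 332.0, 170.0], [580.0, 332.0, 166.0]]
170 1403 ymin [314. 320. 334.] x [525. 566. 627.] x at ymin [[566.0, 314.0, 182.0], [569.0, 315.0, 174.0], [564.0, 316.0, 179.0]]
210 371 ymin [347. 349. 351.] x [540. 568. 612.] x at ymin [[570.0, 347.0, 233.0], [584.0, 348.0, 229.0], [582.0, 348.0, 247.0]]
250 319 ymin [316. 319. 322.] x [531. 569. 618.] x at ymin [[567.0, 316.0, 278.0], [572.0, 317.0, 276.0], [575.0, 317.0, 280.0]]
290 982 ymin [304. 307. 316.] x [516. 577. 635.] x at ymin [[627.0, 304.0, 327.0], [638.0, 304.0, 327.0], [633.0, 305.0, 323.0]]
330 1447 ymin [295. 302. 308.] x [480. 583. 638.] x at ymin [[481.0, 295.0, 369.0], [477.0, 298.0, 367.0], [484.0, 298.0, 367.0]]
370 2991 ymin [288. 296. 301.] x [353. 503. 634.] x at ymin [[384.0, 288.0, 409.0], [371.0, 288.0, 410.0], [378.0, 288.0, 408.0]]
410 10348 ymin [280. 287. 301.] x [359. 467. 611.] x at ymin [[375.0, 280.0, 425.0], [377.0, 281.0, 424.0], [377.0, 281.0, 426.0]]
450 3860 ymin [295. 308. 332.] x [367. 583. 637.] x at ymin [[379.0, 295.0, 450.0], [377.0, 296.0, 450.0], [377.0, 297.0, 451.0]]
```

```bash
python3 - <<'E'
from h import *;import pickle
from plant import ctrl,sensors,optics
ctrl.move_l([345*np.cos(1.12),345*np.sin(1.12),262],vel=200)
q=list(sensors.read_state()['q']);q[0]=0.0;ctrl.set_joints(q)
print(sensors.read_state()['eef_pos'])
ctrl.gripper_to(25);print('tips',ctrl.tcp_to_tips,sensors.read_state()['grip_width'])
ctrl.move_ptp(W(-90,5,330),tool(0,-1))
st=sensors.read_state();p,z=optics.grab_frame('wrist');c=optics.camera_params('wrist')
pickle.dump((p,z,c,st),open('w1.pkl','wb'));cv2.imwrite('pics/w1.png',p[...,::-1])
print(st['t'],st['eef_pos'],st['force'])
E
```

```text
[334.52919264  86.78274595 261.99952873]
tips 25.0 24.940268165033128
3.875 [492.02277581  33.31232811 329.02415573] [-1.38374503  0.52323513 -0.17835776]
```

View pics/w1.png

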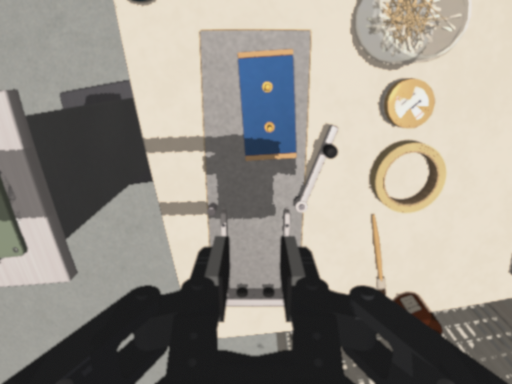

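The wrist view shows the block at (238–296, 51–158) px, the knob at (330,151), the hinge at (301,206), and the rail ends at (224,212) and (287,212).

```bash
cat >> h.py <<'E'
def measure(p,z,c,st):
    np.set_printoptions(precision=1,suppress=True)
    P=cloud(z,c,st);hsv=cv2.cvtColor(p,cv2.COLOR_RGB2HSV)
    blue=(hsv[...,0]>100)&(hsv[...,0]<125)&(hsv[...,1]>150)
    b=[b for b in blobs(blue) if abs(np.nanmedian(P[b[0]][:,2])-78)<12]
    m=max(b,key=lambda b:b[1][4])[0];m=m|(cv2.dilate(m.astype(np.uint8),np.ones((17,17)))>0)&(abs(P[...,2]-78)<9)
    X=np.array([C(v) for v in cast(np.argwhere(m)[:,::-1],78,c,st)])
    r=cv2.minAreaRect(X[:,:2].astype(np.float32));a=r[2] if r[1][0]>r[1][1] else r[2]-90
    a=(a+90)%180-90
    print('block z',np.nanmedian(P[m][:,2]),'carrier ctr',np.array(r[0]),'size',np.array(r[1]),'yaw deg',a)
    dk=(hsv[...,2]<40)
    for k,s,ce in blobs(dk,15):
        h=np.nanmedian(P[k][:,2])
        if s[4]<600 and 30<h<85:print('dark',s[4],ce,'z',h,C(cast([ce],h,c,st)[0]))
    lt=(hsv[...,2]>0)&(P[...,2]>36)&(P[...,2]<48)
    for k,s,ce in blobs(lt,15):
        X=np.array([C(v) for v in P[k]]);rr=cv2.minAreaRect(X[:,:2].astype(np.float32));print('z36-48',s[4],ce,np.array(rr[0]),np.array(rr[1]),rr[2],X[:,0].min(),X[:,0].max())
    bd=(abs(P[...,2]-18)<6)&(hsv[...,1]<70)
    X=np.array([C(v) for v in cast(np.argwhere(bd)[:,::-1],18,c,st)])
    for xs in(-220,-200,-180,-80,-50,-25,30,60):
        k=abs(X[:,0]-xs)<5;k&=abs(X[:,1])<90
        if k.any():print('board y at',xs,np.percentile(X[k,1],[1,99]))
E
python3 - <<'E'
from h import *;import pickle
measure(*pickle.load(open('w1.pkl','rb')))
E
```

```text
block z 78.59633503813677 carrier ctr [-152.2   17.6] size [102.5  60.5] yaw deg 4.051082134246826
dark 37 [326.6 148.5] z 70.30537366813883 [-94.3  88.7  70.3]
dark 46 [241.9 290.8] z 39.41315160754377 [128.6 -15.7  39.4]
dark 47 [267.9 290.7] z 38.240437411757625 [129.3  23.5  38.2]
z36-48 236 [369.   34.1] [-224.3  143.2] [81.4 19.8] 32.935516357421875 -263.84988487448163 -195.56040053223893
z36-48 94 [448.3   7.5] [-260.8  232.2] [19.5  2.9] 12.13852310180664 -270.10543975705895 -251.3515083863014
z36-48 43 [389.6   7.2] [-256.6  161.1] [18.3  4.8] 28.388120651245117 -263.53328269606203 -247.40440311712484
z36-48 28 [397.4   6.5] [-258.4  169. ] [ 5.8 11.8] 37.071929931640625 -261.7429622811832 -253.37230195184173
z36-48 18 [405.1   7.5] [-256.6  178.2] [6.8 8.4] 71.89600372314453 -261.5995365525694 -251.48208882022465
z36-48 20 [437.1   8.2] [-258.5  215.1] [9.1 3.3] 74.64486694335938 -259.7358399643049 -256.31119991691344
z36-48 23 [399.3  13.9] [-250.   171.7] [5.5 9.8] 19.318714141845703 -254.2376874998388 -245.78652597170398
z36-48 28 [422.7  17.8] [-246.4  200.1] [ 6.7 15. 
[... 1314 characters left out ...]
1982422 1.037874995143244 35.08307564825463
z36-48 419 [253.9 295.4] [134.6   3.5] [83.1 17.7] 83.93909454345703 121.42011854189147 139.58033919286126
z36-48 117 [415.9 306.6] [162.2 261.4] [10.2 41.8] 0.0828535258769989 157.13621709347663 167.3589337349813
z36-48 25 [509.3 370. ] [326.6 484.5] [ 6.2 10.9] 54.50257873535156 323.6903925350734 332.82046784313604
z36-48 42 [500.3 372.9] [328.7 465.7] [ 5.8 19.2] 13.51755428314209 326.6796415811208 333.04098953408777
board y at -220 [-64.6  71.7]
board y at -200 [-65.2  72.4]
board y at -180 [-64.7  72. ]
board y at -80 [-65.1  72.6]
board y at -50 [-63.9  71.5]
board y at -25 [-63.9  68.3]
board y at 30 [-64.5  72.2]
board y at 60 [-64.5  72.4]
```

```bash
cat >> h.py <<'E'
O=O+1.85*uy+0.5*ux   # mean of top and wrist estimates
from scipy.interpolate import CubicHermiteSpline
def plan(x0,y0,a0,L,xe=68,n=400):
    s=CubicHermiteSpline([x0,x0+L],[y0,0],[np.tan(a0),0])
    xs=np.linspace(x0,xe,n);k=xs<x0+L
    return np.c_[xs,np.where(k,s(xs),0),np.where(k,np.arctan(s(xs,1)),0)],np.abs(s(np.array([x0,x0+L-1e-6]),2)).max()
def margin(T):
    m=[]
    for x,y,a in T:
        R=np.array([[np.cos(a),-np.sin(a)],[np.sin(a),np.cos(a)]])
        e=np.array([[u,v] for u in np.linspace(-60,60,25) for v in(-30,30)])@R.T+[x,y]
        e=e[e[:,0]>-2];m.append(40-abs(e[:,1]).max() if len(e) else 99)
    return min(m)
E
python3 - <<'E'
from h import *
for L in(85,95,105,115,130,150):
    T,k=plan(-145,14.7,np.radians(3.9),L);print(L,'R',round(1/k),'margin',round(margin(T),1))
E
```

```text
85 R 65 margin 9.0
95 R 79 margin 5.3
105 R 94 margin 3.6
115 R 111 margin 3.4
130 R 137 margin 4.2
150 R 174 margin 5.2
```

```bash
python3 - <<'E'
from h import *
for L in(150,160,170,180,190,200,212):
  print(L,[ (round(1/plan(-145,y,np.radians(a),L)[1]),round(margin(plan(-145,y,np.radians(a),L)[0]),1)) for y,a in((14.7,3.9),(13.7,3.4),(15.7,4.4))])
E
```

```text
150 [(174, np.float64(5.2)), (191, np.float64(5.5)), (160, np.float64(4.9))]
160 [(194, np.float64(5.6)), (213, np.float64(5.9)), (178, np.float64(5.3))]
170 [(215, np.float64(5.9)), (236, np.float64(6.2)), (197, np.float64(5.6))]
180 [(236, np.float64(6.2)), (259, np.float64(6.5)), (217, np.float64(5.9))]
190 [(258, np.float64(6.5)), (283, np.float64(6.8)), (236, np.float64(6.2))]
200 [(280, np.float64(5.5)), (308, np.float64(6.0)), (257, np.float64(5.1))]
212 [(308, np.float64(4.3)), (339, np.float64(4.8)), (282, np.float64(3.7))]
```

```bash
cat > r.py <<'E'
from h import *;import pickle
from plant import ctrl,sensors,optics
Z=62;PAD=11
def tp(x,y,a,gap=0):
    d=60+PAD+gap;return x-d*np.cos(a),y-d*np.sin(a)
def behind(x,y,a,gap=12):
    u,v=tp(x,y,a,gap);ctrl.move_ptp(W(u,v,165),tool(a,-1));ctrl.move_l(W(u,v,Z),vel=120)
def push(T,step=9,vel=45,th=None):
    S=np.r_[0,np.cumsum(np.diff(T[:,0]))];n=max(1,round(S[-1]/step))
    for s in np.linspace(0,S[-1],n+1)[0 if th is None else 1:]:
        x,y,a=[np.interp(s,S,T[:,i]) for i in range(3)]
        if ctrl.move_l(W(*tp(x,y,a),Z),tool(a,-1),vel=vel,threshold=th):print('stopped at',x);return True
def back(d=12):
    st=sensors.read_state();p=np.array(st['eef_pos']);ctrl.move_l(p+d*st['eef_rot'][:,0],vel=80)  # tool x points back
    p=np.array(sensors.read_state()['eef_pos']);ctrl.move_l(p+[0,0,130],vel=200)
def look(tag,x=-90,y=5):
    ctrl.move_ptp(W(x,y,330),tool(0,-1))
    st=sensors.read_state();p,z=optics.grab_frame('wrist');f=(p,z,optics.camera_params('wrist'),st)
    pickle.dump(f,open(tag+'.pkl','wb'));cv2.imwrite(f'pics/{tag}.png',p[...,::-1]);return f
E
python3 - <<'E'
from r import *
ctrl.gripper_to(31)
x0,y0,a0=-145,14.7,np.radians(3.9)
behind(x0,y0,a0);print(sensors.read_state()['force'])
T,_=plan(x0,y0,a0,180);T=T[T[:,0]<-85]
push(T);print(sensors.read_state()['force'],sensors.read_state()['eef_pos'],C(sensors.read_state()['eef_pos']))
p,z=optics.grab_frame('scene');cv2.imwrite('pics/s1.png',cv2.resize(p[130:350,160:330,::-1],None,fx=3,fy=2.7))
back();f=look('w2',-120);print(f[3]['t'],T[-1]);measure(*f)
E
```

```text
[-0.2108445   0.07443757  0.05031289]
[ 0.15715231 -0.30841657 -0.8115916 ] [518.81362632  94.88386564  61.98003295] [-155.20767611   20.32787797   61.98003295]
10.6417 [-85.21052632  12.72972686  -0.10811422]
block z 78.69139153395696 carrier ctr [-120.5   34.4] size [39.1 32.3] yaw deg 0.09476547688245773
dark 48 [323.6 171.1] z 69.40123590942204 [-96.   87.6  69.4]
dark 44 [240.6 306.6] z 39.449210250348074 [127.9 -17.7  39.4]
dark 46 [266.3 306.7] z 39.77482859251347 [127.6  21.8  39.8]
z36-48 274 [438.5  19.9] [-275.9  220.1] [59.4 11.4] 33.938297271728516 -297.5069342638434 -248.22412905773797
z36-48 249 [364.1  48.9] [-239.6  139.7] [96.1 28.6] 14.111087799072266 -289.64903292137933 -196.48121875492333
z36-48 93 [394.9  17.7] [-274.9  165.4] [26.3 12.1] 25.73443603515625 -288.9674633647463 -263.2328692681289
z36-48 32 [414.6  12.1] [-282.1  191. ] [ 3.7 12.6] 56.631080627441406 -287.50153444655535 -276.8655932601249
z36-48 44 [383.   20.9] [-271.5  154.7] [ 8.1 11.1] 68.66146850585938 -277.7430863166347 -266.5958603542883
z36-48 28 [422.9  21.3] [-273.3  202.2] [ 6.4 11.7] 80.
[... 1437 characters left out ...]
 -145.9502827939094 -139.752342139054
z36-48 711 [312.  192.6] [-61.7  80.4] [ 16.5 121.9] 71.96290588378906 -119.33316091179292 -4.013824804884375
z36-48 62 [210.1 230.3] [ -2.2 -58.5] [10.7 11.1] 13.75080394744873 -7.892591859968165 3.6113294499975566
z36-48 1156 [256.8 289. ] [70.4  2.9] [140.6  99.4] 0.040997836738824844 0.1089118461987592 140.7530810049376
z36-48 17 [507.8 380.7] [324.3 490.6] [12.5  3.4] 77.16112518310547 321.5936359490154 327.0044581628758
board y at -220 [-66.2  69.5]
board y at -200 [-65.8  69.1]
board y at -180 [-65.4  69.9]
board y at -80 [-67.3  70.3]
board y at -50 [-67.4  70.3]
board y at -25 [-67.2  67.1]
board y at 30 [-38.7  41.4]
board y at 60 [-38.2  42.3]
```

View pics/w2.png

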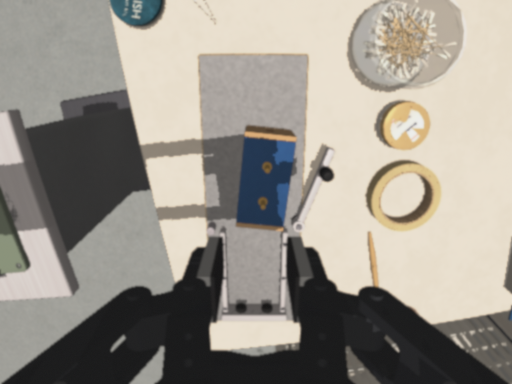

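The wrist view shows the block rotated slightly towards -y, with corners at about (246,128), (296,137), (284,229) and (237,224), pins at (267,167) and (263,203), and well clear of the rail ends at (222,235) and (285,235). The gripper's shadow upset the blue mask, so I'll measure the block by depth instead.

```bash
cat >> h.py <<'E'
def meas2(p,z,c,st,dy=0,show=True):
    P=cloud(z,c,st);t=(P[...,2]>68)&(P[...,2]<90)
    m=max(blobs(t,400),key=lambda b:b[1][4])[0]
    X=np.array([C(v) for v in cast(np.argwhere(m)[:,::-1],78.5,c,st)])[:,:2]
    r=cv2.minAreaRect(X.astype(np.float32));a=r[2] if r[1][0]>r[1][1] else r[2]-90
    a=(a+90)%180-90
    hsv=cv2.cvtColor(p,cv2.COLOR_RGB2HSV);g=cv2.dilate(m.astype(np.uint8),np.ones((5,5)))>0
    g=cv2.morphologyEx(g.astype(np.uint8),cv2.MORPH_CLOSE,np.ones((15,15)))>0
    pins=g&(hsv[...,0]<32)&(hsv[...,0]>8)&(hsv[...,1]>90)
    pc=[(s[4],C(cast([ce],96,c,st)[0])[:2].round(1)) for k,s,ce in blobs(pins,6)]
    rl=(P[...,2]>35)&(P[...,2]<46);Q=(P[rl]-O);qx,qy=Q@ux,Q@uy
    f=lambda lo,hi:np.median(qy[(qx>3)&(qx<45)&(qy>lo)&(qy<hi)]) 
    print('ctr',np.array(r[0]).round(1),'size',np.array(r[1]).round(1),'yaw',round(a,2),'pins/wood',pc,'rails',f(-55,-30),f(30,55),'rail x0',np.percentile(qx[(qx>-9)&(qx<45)&(abs(abs(qy)-44)<8)],2))
    return r[0],a
E
python3 - <<'E'
from h import *;import pickle
for n in('w1','w2'):meas2(*pickle.load(open(n+'.pkl','rb')))
E
```

```text
ctr [-143.9   16.4] size [120.2  60.4] yaw 4.02 pins/wood [(np.int32(251), array([-199.1,   11.6])), (np.int32(72), array([-166. ,   14.4])), (np.int32(67), array([-123.8,   17.1])), (np.int32(208), array([-90.9,  20.3]))] rails -41.836975358155286 45.466889869429494 rail x0 0.5958153423986999
ctr [-84.   15.7] size [ 60.  121.7] yaw -6.1 pins/wood [(np.int32(425), array([-144.9,   20.2])), (np.int32(68), array([-108.3,   17.4])), (np.int32(66), array([-66. ,  13.1])), (np.int32(119), array([-35.1,  11.2]))] rails -39.59400559183991 45.01230049889606 rail x0 0.5519569302067555
```

```bash
python3 - <<'E'
from r import *
x0,y0,a0=-84.5,13.2,np.radians(-6.1)
b=[]
for L in range(90,150,5):
    T,k=plan(x0,y0,a0,L);b.append((L,round(1/k),round(margin(T),1)))
print(b)
L=max([q for q in b if q[1]>=170],key=lambda q:q[2])[0];print(L)
T,_=plan(x0,y0,a0,L);T=T[T[:,0]<-8]
behind(x0,y0,a0);push(T);print(C(sensors.read_state()['eef_pos']),sensors.read_state()['force'])
back();f=look('w3',-100);print(f[3]['t'],T[-1]);meas2(*f)
E
```

```text
[(90, 135, np.float64(3.6)), (95, 153, np.float64(4.1)), (100, 173, np.float64(4.6)), (105, 194, np.float64(5.0)), (110, 217, np.float64(5.4)), (115, 242, np.float64(5.7)), (120, 269, np.float64(6.0)), (125, 298, np.float64(6.3)), (130, 329, np.float64(6.6)), (135, 362, np.float64(6.7)), (140, 398, np.float64(6.5)), (145, 436, np.float64(6.2))]
135
[-78.02167878  11.53909086  61.98614398] [-0.15132158  0.03690606  0.42772317]
17.475 [-8.05889724  3.75922384 -0.11124317]
ctr [-8.2  6.6] size [ 60.1 122.4] yaw -6.2 pins/wood [(np.int32(414), array([-71.5,  11.9])), (np.int32(68), array([-32.9,   8.6])), (np.int32(64), array([9.8, 4.2])), (np.int32(124), array([39.3,  0.5]))] rails -40.78823877682178 45.487061995628856 rail x0 0.695912559124418
```

View pics/w3.png

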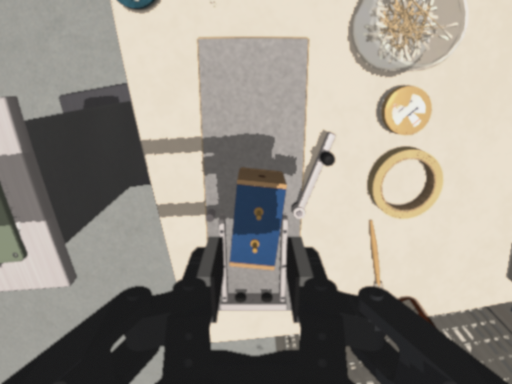

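The block is in the bay at relative (-8.5, 4.2) and -6.2°, as planned, clear of both rails. I'll push it home.

```bash
python3 - <<'E'
from r import *
x0,y0,a0=-8.6,4.2,np.radians(-6.2)
b=[]
for L in range(50,76,5):
    T,k=plan(x0,y0,a0,L);b.append((L,round(1/k),round(margin(T),1)))
print(b)
T,_=plan(x0,y0,a0,66,xe=62)
behind(x0,y0,a0);push(T);print(C(sensors.read_state()['eef_pos']),sensors.read_state()['force'])
u,v=tp(73,0,0);hit=ctrl.move_l(W(u,v,Z),tool(0,-1),vel=15,threshold=10)
st=sensors.read_state();print(hit,C(st['eef_pos']),st['force'],C(O+st['force']))
back(15);f=look('w4',-80);print(f[3]['t']);meas2(*f)
E
```

```text
[(50, 174, np.float64(5.6)), (55, 228, np.float64(6.2)), (60, 296, np.float64(6.3)), (65, 381, np.float64(6.3)), (70, 490, np.float64(6.4)), (75, 632, np.float64(6.3))]
[-8.42438367e+00 -1.23339595e-02  6.19792246e+01] [-0.33094855  0.65449139  0.60553397]
True [-3.78930186 -0.22528884 61.78051982] [0.94684593 0.28638298 1.34249037] [-0.41131124  0.89964186  1.34249037]
24.7333
ctr [66.3  1.8] size [124.   60.3] yaw 0.08 pins/wood [(np.int32(398), array([-1. ,  2.1])), (np.int32(58), array([39.7,  2. ])), (np.int32(59), array([82.8,  1.9])), (np.int32(103), array([1.114e+02, 1.000e-01]))] rails -41.68663506618477 45.59537655005231 rail x0 0.799037496196939
```

View pics/w4.png

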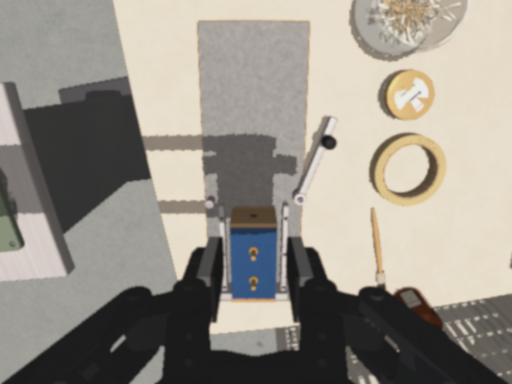

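The block looks home and square (yaw 0.1°, and y within 0.2 mm of the rails' mean). I'll confirm with a second, slow press.

```bash
python3 - <<'E'
from r import *
behind(67,0,0,gap=8)
for th in(6,20):
    u,v=tp(75,0,0);hit=ctrl.move_l(W(u,v,Z),tool(0,-1),vel=8,threshold=th)
    st=sensors.read_state();print(th,hit,C(st['eef_pos']),C(O+st['force']))
    ctrl.hold(.2);st=sensors.read_state();print(C(st['eef_pos']),C(O+st['force']))
p,z=optics.grab_frame('scene');cv2.imwrite('pics/s2.png',cv2.resize(p[170:340,170:330,::-1],None,fx=4.5,fy=3.5))
back(15);f=look('w5',-80);print(f[3]['t']);meas2(*f)
E
```

```text
6 True [-3.76249044 -0.45651656 61.62045962] [0.11063402 0.42857881 0.08535086]
[-3.88345256 -1.1067399  61.1075978 ] [ 0.25471046  0.02696749 -0.27018216]
20 True [-3.9088236  -1.40558778 61.34296095] [-1.25637682  0.42434627  1.27554473]
[-3.91882002 -1.78270004 61.02656569] [-2.50654226  0.74011699  0.74330151]
30.6083
ctr [66.3  1.9] size [ 60.2 124.1] yaw -0.08 pins/wood [(np.int32(398), array([-1. ,  1.9])), (np.int32(60), array([39.6,  2. ])), (np.int32(60), array([82.9,  1.9])), (np.int32(95), array([111.6,   0. ]))] rails -41.803939801947976 45.504060497638456 rail x0 0.9303401317367276
```

View pics/s2.png

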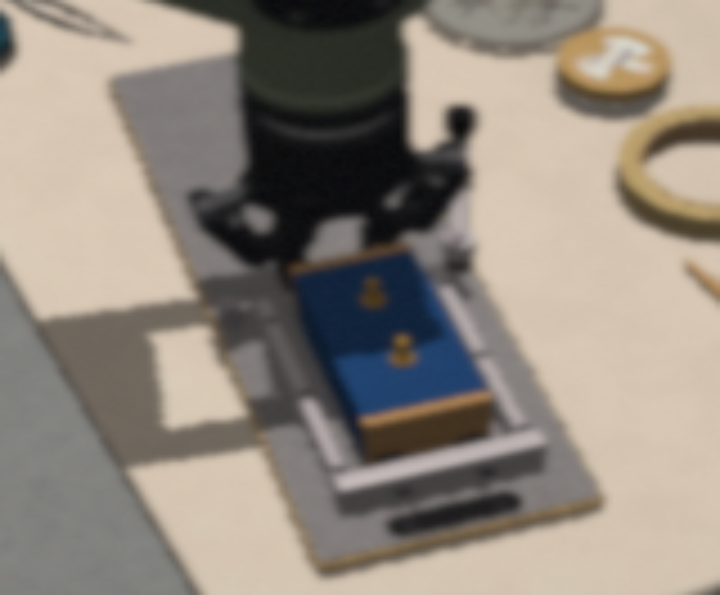

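The scene view shows the block seated against the end plate between the rails. Both presses (6 N and 20 N thresholds) stopped at the same x = -3.8, so the block is home. Next I'll check IK for the gate.

```bash
cat >> r.py <<'E'
H0=np.array([-11,62])
def gp(g,d,z=85,rad=85):
    t=np.array([np.cos(g),-np.sin(g)]);k=H0+rad*np.array([-np.sin(g),-np.cos(g)])
    return W(*(k-d*t),z)
E
python3 - <<'E'
from r import *
np.set_printoptions(precision=2,suppress=True)
for off in(0,np.pi/2,np.pi,-np.pi/2):
    for g in(1.9,1.2,.5,-.05):print(round(off,2),g,gp(g,20),tool(-g+off)[:,0],ctrl.solve_ik(gp(g,20),tool(-g+off)))
E
```

```text
0 1.9 [596.63  13.42  85.  ] [-0.89  0.45 -0.  ] [-0.12  0.44  1.62 -0.    1.08 -1.23]
0 1.2 [540.28  33.7   85.  ] [-0.97 -0.23  0.  ] [-0.1   0.34  1.76 -0.    1.04 -1.9 ]
0 0.5 [484.12  12.9   85.  ] [-0.59 -0.81  0.  ] [-0.15  0.24  1.9  -0.    1.   -2.66]
0 -0.05 [457.69 -26.47  85.  ] [-0.09 -1.    0.  ] None
1.57 1.9 [596.63  13.42  85.  ] [-0.45 -0.89  0.  ] [-0.12  0.44  1.62 -0.    1.08 -2.8 ]
1.57 1.2 [540.28  33.7   85.  ] [ 0.23 -0.97  0.  ] [-0.1   0.34  1.76 -0.    1.04  2.81]
1.57 0.5 [484.12  12.9   85.  ] [ 0.81 -0.59  0.  ] [-0.15  0.24  1.9  -0.    1.    2.05]
1.57 -0.05 [457.69 -26.47  85.  ] [ 1.   -0.09  0.  ] [-0.25  0.19  1.97 -0.    0.99  1.41]
3.14 1.9 [596.63  13.42  85.  ] [ 0.89 -0.45  0.  ] [-0.12  0.44  1.62 -0.    1.08  1.91]
3.14 1.2 [540.28  33.7   85.  ] [0.97 0.23 0.  ] [-0.1   0.34  1.76 -0.    1.04  1.24]
3.14 0.5 [484.12  12.9   85.  ] [0.59 0.81 0.  ] [-0.15  0.24  1.9  -0.    1.    0.48]
3.14 -0.05 [457.69 -26.47  85.  ] [ 0.09  1.   -0.  ] [-0.25  0.19  1.97 -0.    0.99 -0.16]
-1.57 1.9 [596.63  13.42  85.  ] [0.45 0.89 0.  ] [-0.12  0.44  1.62 -0.    1.08  0.34]
-1.57 1.2 [540.28  33.7   85.  ] [-0.23  0.97 -0.  ] [-0.1   0.34  1.76 -0.    1.04 -0.33]
-1.57 0.5 [484.12  12.9   85.  ] [-0.81  0.59 -0.  ] [-0.15  0.24  1.9  -0.    1.   -1.09]
-1.57 -0.05 [457.69 -26.47  85.  ] [-1.    0.09  0.  ] [-0.25  0.19  1.97 -0.    0.99 -1.73]
```

```bash
python3 - <<'E'
from r import *
ctrl.gripper_to(0)
D=23;o=-np.pi/2;g0=1.93
ctrl.move_ptp(gp(g0,D+14,200),tool(-g0+o))
hit=ctrl.move_l(gp(g0,D+14),vel=120,threshold=8);print('down hit',hit,sensors.read_state()['eef_pos'],sensors.read_state()['force'])
if not hit:
    for g in np.linspace(g0,.12,16):
        ctrl.move_l(gp(g,D),tool(-g+o),vel=60)
    print(sensors.read_state()['force'])
    hit=ctrl.move_l(gp(-.12,D),tool(.0+o),vel=25,threshold=5)
    st=sensors.read_state();print('shut',hit,C(st['eef_pos']),C(O+st['force']),st['t'])
    p,z=optics.grab_frame('scene');cv2.imwrite('pics/s3.png',cv2.resize(p[170:340,170:330,::-1],None,fx=4.5,fy=3.5))
E
```

```text
down hit False [614.50532385   3.53198225  86.14710775] [-0.45639215 -0.00574025  0.39232569]
[-0.27479253  0.03766912 -0.09115321]
shut True [-30.84974099 -23.03901125  84.98043099] [-3.7172821   1.26942826  1.85995888] 38.775
```

View pics/s3.png

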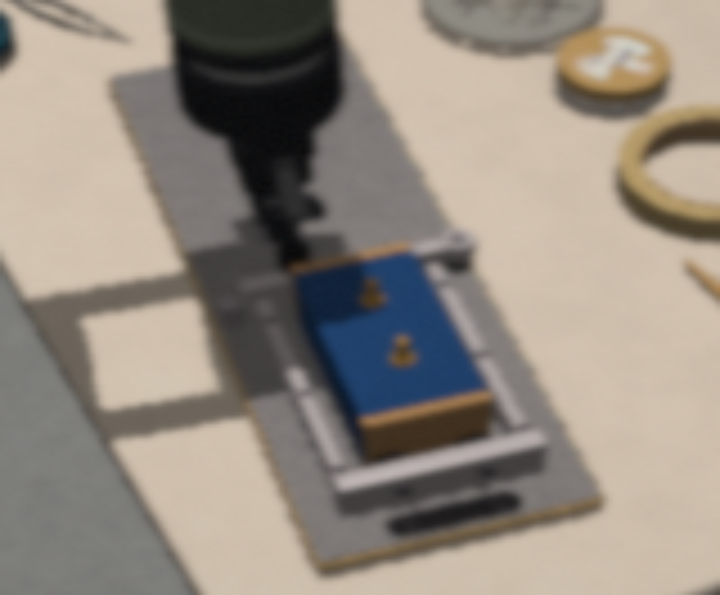

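The scene view shows the gate lying straight across the mouth, from the hinge at (458,250) to the tip near the post at about (230,300), with the block unmoved. One firmer press will confirm it, then I'll back off and take the final measurement.

```bash
python3 - <<'E'
from r import *
st=sensors.read_state();p=np.array(st['eef_pos'])
hit=ctrl.move_l(p+6*ux,vel=12,threshold=10);st=sensors.read_state();print(hit,C(st['eef_pos']),C(O+st['force']))
ctrl.move_l(np.array(st['eef_pos'])-25*ux,vel=60)
ctrl.move_l(np.array(sensors.read_state()['eef_pos'])+[0,0,120],vel=200)
f=look('w6',-110);meas2(*f)
P=cloud(f[1],f[2],f[3]);m=(P[...,2]>33)&(P[...,2]<50);Q=np.array([C(v) for v in P[m]]);k=(Q[:,0]>-30)&(Q[:,0]<-3)&(abs(Q[:,1])<75)&(Q[:,1]>-50)
print('gate line',np.polyfit(Q[k,1],Q[k,0],1),Q[k,1].min(),Q[k,1].max(),k.sum())
hsv=cv2.cvtColor(f[0],cv2.COLOR_RGB2HSV)
for b,s,ce in blobs((hsv[...,2]<40)&(P[...,2]>60)&(P[...,2]<80),8):print('knob?',s[4],C(np.nanmedian(P[b],0)))
print(f[3]['t'],f[3]['force'])
E
```

```text
True [-30.73208551 -22.96400508  84.99924483] [-3.58167093  0.82858677  3.48757478]
ctr [-236.5  180.3] size [ 83.9 114.4] yaw -86.22 pins/wood [] rails -41.911613052773035 45.98639236471301 rail x0 -8.183600817938247
gate line [ 6.68913433e-04 -1.25088621e+01] -49.93349322734366 71.52217230832206 829
knob? 115 [-14.94278083 -20.31607863  72.51285006]
41.95 [-0.75519202 -0.61032522 -0.4288713 ]
```

View pics/w6.png

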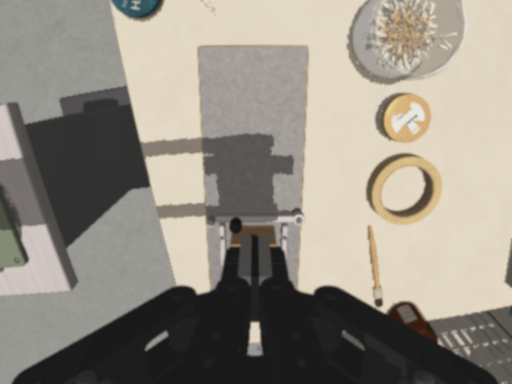

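The gate line's slope is 0.0007 rad, so it is shut, and the bystanders stand where they were. I'll do a last block check with the top camera, then hand in.

```bash
python3 - <<'E'
from r import *
ctrl.move_ptp(W(-210,-20,330),tool(0,-1))
p,z=optics.grab_frame('top');c=optics.camera_params('top');P=cloud(z,c)
Q=P-O;qx,qy=Q@ux,Q@uy
t=(abs(P[...,2]-78)<8)&(qx>-10)&(qx<150)&(abs(qy)<50)
b=blobs(t,100)
for m,s,ce in b:
    r=cv2.minAreaRect(np.array([C(v)[:2] for v in P[m]],np.float32));print('block',r)
m=(P[...,2]>36)&(P[...,2]<50)&(abs(abs(qy)-42)<10)&(qx>10)&(qx<120)
print('rails',np.median(qy[m&(qy>0)]),np.median(qy[m&(qy<0)]))
e=(P[...,2]>36)&(P[...,2]<56)&(qx>131)&(qx<160)&(abs(qy)<30);print('end plate x',np.median(qx[e]))
print(sensors.read_state()['t']);ctrl.finish_job()
E
```

```text
block ((67.27349090576172, -1.1462326049804688), (119.94438934326172, 60.35826110839844), 0.2784242331981659)
rails 42.78669684857695 -45.247742400709534
end plate x 140.55809304118335
42.5417
the job is handed in; nothing more can be done
```

I pushed the block fully home with the spread fingertips on its bare wooden end, then pushed the gate shut by its knob with the closed fingertips. The job is handed in at about 43 s. No verdict is reported, so this rests on my own checks.

**Block home:** It measures at x = 67.3 mm against 68 nominal, which is within the calibration's 2 mm. Its yaw is 0.3° and it is within about 0.1 mm of the middle between the rails. Three presses, with thresholds of 6 to 20 N, all stopped at the same spot.

**Rails, varnish and pins:** The planned path kept about 6 mm clear of the rails. The two checks on the way in matched the plan to about 0.5 mm and 0.2°. I saw no contact with the rails, varnish or pins, but I did not check for it continuously.

**Gate shut:** Its line across the mouth measures within 0.001 rad of straight, and two presses stopped at the same place.

**Bystanders:** The jar, pot, tape and brush look unmoved in the wrist view, but I did not re-measure any of the bystanders.

**Disagreements:**
- The top and wrist cameras differ by about 3.7 mm across the carrier. I used the mean and steered by positions relative to the rails.
- One mid-push colour-mask measurement failed because of the gripper's shadow, so I used depth from then on.
- In the last wrist view the block finder picked up the swab jar, so the final block check came from the top camera.

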